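Tighten the drying press crosswise

ROBOT

A 7-joint arm with a two-finger parallel gripper is mounted at the origin on the work surface. World frame = base frame: x ahead of the robot, y to its left, z up, the work surface at z = 0. Lengths are in m, angles in rad, forces in N, time in s.
With the tool pointing down it reaches from about 0.425 to 0.95 m from the base axis. Payload 4.7 kg.
Tool frame: the origin (TCP) lies between the finger pads; the fingertips stand 25 mm ahead of it and the grasp point (between the pads) lies 6 mm ahead of it; z points along the fingers, y is the line along which they close (so a half turn about z gives the same grasp; the last joint's range is limited). The gripper opens to 85 mm and grips with 20 to 120 N. Pads are 22 mm wide; open, the fingers measure 114 mm over their backs; the gripper's body (76 mm by 85 mm) begins 54 mm behind the grasp point. The pads swing forward as they close: fully open they stand 13 mm farther back than shut.
Start: joints at [1.27, 0.469, -0.049, 1.532, 0.024, 1.141, -0.082], TCP at [0.181, -0.65, 0.256] pointing down, gripper open.
Joint ranges: [-2.59, 2.59], [-0.33, 1.99], [-1.39, 1.29], [0.1, 2.45], [-1.04, 4.18], [0.21, 1.99], [-2.66, 2.66]. Speed limits (rad/s): [2.57, 2.57, 3.14, 3.14, 3.14, 3.14, 3.14].

INTERFACE

Orientations are given as a 3x3 rotation matrix whose columns are the frame's x, y, z axes.
In Python, from rig import * gives the robot as it stands. Calls block until the motion is done:
- movep(position, orientation): joint-space move of the TCP to a pose.
- move_l(position, attitude=None, feed=0.15, until_force=None): straight line of the TCP; attitude=None keeps the orientation; feed is the mean speed in m/s. With until_force (N) it stops when the force on the tool has changed by that much, and returns True; else False.
- move_joints(angles): joint-space move.
- command_gripper(opening, newtons=None): finger opening in m; newtons is the grip in N (None keeps the last); returns when the fingers have stopped.
- sleep(seconds).
- inverse_kinematics(position, orientation): joint angles nearest the present ones, or None.
- sense(): the state.
- camera(name): name is "side" or "top"; returns (picture, depth): 480x640x3 uint8, red, green, blue; 480x640 float32, m along the optical axis (not along the pixel's ray), 0 where there is no reading.
- camera_params(name): a dict with "K" (3x3 intrinsics, pixels), "position" and "rotation" of the camera in the world. Camera axes: x right, y down, z forward; pixel columns grow to the right and rows downward; lengths in m; the calibration is good to about 2 mm. A picture is of the moment at which its call begins. camera_params takes no time and is no camera call.
A pose or a line that the arm cannot do raises Unreachable and nothing moves.
- finish_job(): hands the job in; it is judged then, once.
The state is a dict: "time_s": time; "joint_pos": joint angles; "qd": joint speeds; "joint_efforts": joint torques, N m; "position": TCP position; "tcp_rot": TCP orientation; "wrist_force": force on the tool from outside, world axes, zero at the start; "ft_torque": the same for the moment, N m; "finger_gap": finger opening in m; "gripper_force": force on a finger pad.
Only numpy, scipy, OpenCV 4.12 (cv2) and the standard library are available. Lean on these libraries where they do the work, as an engineer would, in place of code of your own. Each camera call takes 0.05 s, during which the arm holds its last target. There are 200 camera calls.

TASK

Tighten the four wing knobs of the drying press evenly, by feel, in two rounds, each time going to the knob diagonally across and then doing the other diagonal: in the first round turn each knob clockwise only until its screw just bites on the board, in the second turn each one until it is firm. Do not overtighten any of them, leave all four clamped firmly, let go of the press, and do not disturb the things lying about.

Things in the scene. Friction and masses are not known exactly. Their poses are not given: they have to be found in the camera images.
- press: Four-screw drying press, fixed: plywood base 270 x 270 x 18 mm; two flat aluminium bars (30 wide, 260 long, tops at 104 mm) along the press's y, 70 mm either side of its middle, on steel posts (caps 5 mm above the bars, 116 mm from the middle). Two black knobs on each bar: 1 and 3 are diagonal, 2 and 4 are diagonal. Origin: centre of the base's underside; z up.
- board: Loose wooden pressing board, 210 x 200 x 18 mm, on the stack of blotters in the press, under the bars; each knob's screw presses on it near a corner. Origin: centre of its underside. The stack's thickness varies by some mm and the screws are backed off unequally: at the start each knob turns 0.1 to 1.3 rad before its screw meets the board. Go by feel.
- knob1: Knob at x -70, y -65 mm of the press. All four alike: round foot 44 mm across, 8 mm high, on it an upright straight wing 44 mm long, 14 thick, from 8 to 38 mm above the origin. Origin: on the turning axis at the bar's top, 104 mm above the table; x along the wing, z up. Clockwise from above tightens; the knob keeps its height while its ball-ended screw goes down 5 mm per rad.
- knob2: Knob at x -70, y +65 mm of the press. All four: steady friction of 0.48 N m, which also keeps the knob where it is left. Once the screw meets the board a spring in it makes the clamping force grow by about 66 N per rad; this load adds 0.005 N m per N. So tightening takes 0.48 + load N m; at rest in the hand it may read load - 0.48 to load + 0.48; turned a hair back, load - 0.48.
- knob3: Knob at x +70, y +65 mm of the press. All four: just biting means 10 to 35 N on the board (load torque 0.05 to 0.17 N m); firm means 50 to 85 N (0.25 to 0.42 N m); overtightened from 90 N (0.45 N m). That is about 0.15 to 0.5 rad past first touch for a bite, about 0.75 to 1.3 rad past first touch for firm.
- knob4: Knob at x +70, y -65 mm of the press. All four: grip the wing across its 14 mm thickness, with 60 N or more so that it does not slip; let go and take it again if the wrist runs out of turn. The knob stops 3.2 rad past its loosest position.
- tape: ring-shaped roll of pale masking tape, 68 mm across, 24 mm high, lying on the middle of the pressing board between the bars; origin: centre of its underside. Not part of the job; leave it alone.
- eraser: small dark rubber eraser, 50 x 22 x 12 mm, lying on the pressing board; origin: centre of its underside. Not part of the job; leave it alone.
- glue: white plastic bottle with a red cap, 54 mm across, 130 mm tall; origin: centre of its underside. Not part of the job; leave it alone.
- brush_jar: glass jar of paint brushes, 72 mm across, jar 100 mm and brushes 195 mm tall; origin: centre of its underside. Not part of the job; leave it alone.
- book: closed book lying flat, 136 x 196 x 28 mm; origin: centre of its underside. Not part of the job; leave it alone.
- tube_a: metal paint tube with a white cap, about 100 mm long, 24 mm wide, 18 mm high; origin: underside. Not part of the job; leave it alone.
- tube_b: second metal paint tube, same size as the first; origin: underside. Not part of the job; leave it alone.
- wood_block: small pale wooden block, 50 x 60 x 40 mm; origin: centre of its underside. Not part of the job; leave it alone.

How it is judged:
On the way, in this order (a step that is already met when the one before it is completed fails the run):
1. first round, first diagonal: two diagonally opposite screws bite on the board (over 7 N each), the other two do not touch it yet (under 3 N) (((contact force between each of knob1, knob3 and board above 7 N and contact force between each of knob2, knob4 and board below 3 N) or (contact force between each of knob2, knob4 and board above 7 N and contact force between each of knob1, knob3 and board below 3 N))), for 0.1 s.
2. first round done: all four screws bite (over 6 N each) and none is firm yet (under 40 N each) (contact force between knob1 and board between 6 and 40 N and contact force between knob2 and board between 6 and 40 N and contact force between knob3 and board between 6 and 40 N and contact force between knob4 and board between 6 and 40 N), for 0.1 s.
3. second round, first diagonal: two diagonally opposite screws firm (over 45 N each), the other two still only biting (under 40 N) (((contact force between each of knob1, knob3 and board above 45 N and contact force between each of knob2, knob4 and board below 40 N) or (contact force between each of knob2, knob4 and board above 45 N and contact force between each of knob1, knob3 and board below 40 N))), for 0.1 s.
At the end, for the whole second after the job is handed in: All four screws press on the board with 45 to 90 N each, the board lies still and within 15 mm of the middle of the press, and the robot has let go (contact force between knob1 and board between 45 and 90 N and contact force between knob2 and board between 45 and 90 N and contact force between knob3 and board between 45 and 90 N and contact force between knob4 and board between 45 and 90 N and horizontal distance between board and press below 0.015 m and linear speed of board below 0.01 m/s); the robot touches nothing.
It fails at once if a knob overtightened: its screw presses on the board with more than 95 N (contact force between any of knob1, knob2, knob3, knob4 and board above 95 N).
It fails at once if a knob tightened past a first bite (over 45 N) while another screw does not yet press on the board (under 4 N) ((contact force between knob1 and board above 45 N and contact force between any of knob2, knob3, knob4 and board below 4 N) or (contact force between knob2 and board above 45 N and contact force between any of knob1, knob3, knob4 and board below 4 N) or (contact force between knob3 and board above 45 N and contact force between any of knob1, knob2, knob4 and board below 4 N) or (contact force between knob4 and board above 45 N and contact force between any of knob1, knob2, knob3 and board below 4 N)).
It fails at once if one of the things lying about was moved more than 30 mm (distance of any of tape, eraser, glue, brush_jar, book, tube_a, tube_b, wood_block from where it was at the start of the episode above 0.03 m).
It also fails if it takes over 72 s, if anything falls off the work surface, if the arm or the gripper's body presses on something with over 40 N, if the wrist force passes 120 N, or if a joint passes its speed limit or range.

## Working session

There is one attempt and no reset: what is moved stays moved. The work goes in short steps, each a Python script; the robot and the scene stay as the last script left them, time stands still between calls to the robot, and variables do not carry over. Pictures are saved under pics/ and viewed, at most 10 in all, crops included, and the job is handed in when it is done.

```bash
ls; mkdir -p pics
python3 - <<'E'
from rig import *
import cv2,numpy as np
for n in("top","side"):
    p,d=camera(n); cv2.imwrite(f"pics/{n}0.png",p[:,:,::-1]); np.savez(f"{n}0.npz",p=p,d=d)
    c=camera_params(n); print(n,c)
s=sense(); print(s)
E
```

```text
pics
top {'K': array([[588.91397686,   0.        , 325.08125364],
       [  0.        , 588.91397686, 243.97203753],
       [  0.        ,   0.        ,   1.        ]]), 'position': array([0.3023169 , 0.01388482, 1.39347216]), 'rotation': array([[ 0.00125246, -0.9817823 ,  0.19000512],
       [-0.999998  , -0.00152634, -0.00129512],
       [ 0.00156154, -0.19000312, -0.98178224]])}
side {'K': array([[452.22117583,   0.        , 315.47621038],
       [  0.        , 452.22117583, 241.53049774],
       [  0.        ,   0.        ,   1.        ]]), 'position': array([0.42852908, 0.78119409, 1.05413243]), 'rotation': array([[-0.98373071, -0.14476253,  0.10638465],
       [-0.17933269,  0.75615516, -0.62934026],
       [ 0.01066159, -0.63817959, -0.76981371]])}
{'time_s': 0.1, 'joint_pos': array([ 1.2701078 ,  0.4693847 , -0.04860756,  1.53358944,  0.02408208,
        1.14102387, -0.08229276]), 'qd': array([ 2.14026240e-03, -3.19025839e-03, -7.12126239e-04, -3.11791155e-03,
       -9.07639641e-05, -3.76574035e-04, -8.31926370e-04]), 'joint_efforts': array([ 8.05962623e-05, -5.11513388e+01, -4.74443275e-02, -2.38391054e+01,
        1.07204053e-02,  4.32418325e-03, -3.02555907e-05]), 'position': array([ 0.18109945, -0.64973803,  0.25534391]), 'tcp_rot': array([[ 9.63281452e-01,  2.68493135e-01, -5.30140599e-04],
       [ 2.68493655e-01, -9.63279878e-01,  1.74171640e-03],
       [-4.30348746e-05, -1.82010249e-03, -9.99998343e-01]]), 'wrist_force': array([-0.33015409,  0.80648276,  0.23618625]), 'ft_torque': array([ 0.01798111, -0.00866377,  0.01300473]), 'gripper_force': 0.0, 'finger_gap': 0.08528857050300107}
```

View pics/top0.png

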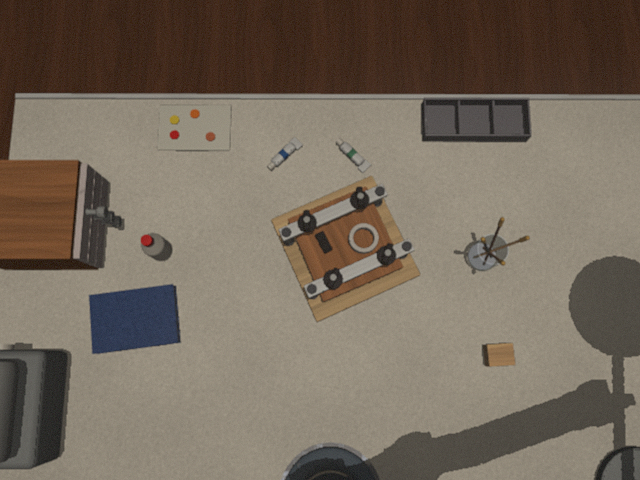

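View pics/side0.png

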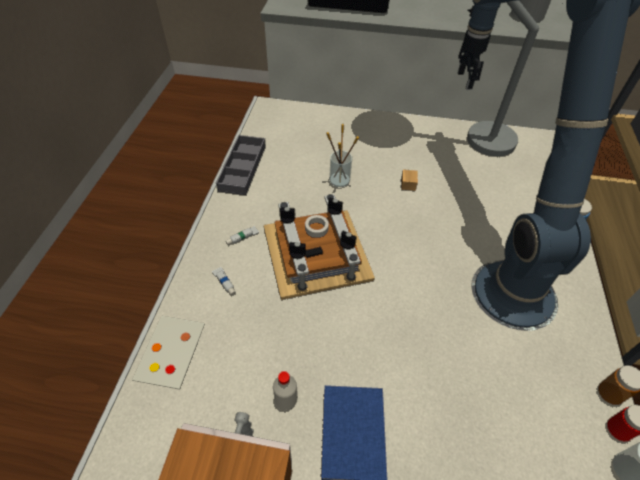

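The top view shows the press centred near (347,248), with knobs at about (307,222), (360,199), (387,254) and (333,278). The tape is at (364,238) and the eraser at (323,241). The brush jar at (487,252) is the nearest tall obstacle.

Run:
```python
from rig import *
import cv2,numpy as np
for n,seeds in(("top",[(307,222),(360,199),(387,254),(333,278)]),("side",None)):
    f=np.load(n+"0.npz"); d=f["d"]; c=camera_params(n); K=c["K"]
    v,u=np.mgrid[:480,:640]; P=np.stack([(u-K[0,2])/K[0,0]*d,(v-K[1,2])/K[1,1]*d,d],-1)@c["rotation"].T+c["position"]
    m=(d>0)&(P[...,2]>.122)&(P[...,2]<.155)&(P[...,0]>.38)&(P[...,0]<.72)&(abs(P[...,1])<.2)
    k,l,st,_=cv2.connectedComponentsWithStats(m.astype(np.uint8))
    for i in range(1,k):
        if st[i,4]<8: continue
        q=P[l==i]; t=q[q[:,2]>.134]
        if len(t)<5: continue
        w=t[:,:2]-t[:,:2].mean(0); e,V=np.linalg.eigh(np.cov(w.T)); a=np.arctan2(V[1,1],V[0,1])%np.pi
        (cx,cy),wh,_=cv2.minAreaRect(t[:,:2].astype(np.float32))
        uv=np.argwhere(l==i).mean(0)[::-1]
        print(n,st[i,4],uv.round(),"mean",t.mean(0).round(4),"rect",np.round((cx,cy,*wh),4),"ang",a.round(3),"ev",np.sqrt(e).round(4),"zmax",q[:,2].max().round(4))
f=np.load("top0.npz")["p"]
cv2.imwrite("pics/topc.png",cv2.resize(f[165:330,260:430,::-1],None,fx=3.5,fy=3.5,interpolation=cv2.INTER_CUBIC))
```

```text
top 140 [360. 196.] mean [ 0.6534 -0.0655  0.1402] rect [ 0.6545 -0.0656  0.0438  0.0141] ang 0.12 ev [0.004  0.0128] zmax 0.1467
top 133 [307. 220.] mean [0.5998 0.0526 0.1402] rect [0.6018 0.0519 0.0451 0.0133] ang 0.018 ev [0.0039 0.0127] zmax 0.146
top 140 [387. 253.] mean [ 0.5274 -0.1231  0.1404] rect [ 0.5273 -0.1232  0.0139  0.0431] ang 2.842 ev [0.0041 0.0125] zmax 0.1511
top 139 [333. 277.] mean [ 0.4736 -0.005   0.1404] rect [ 0.4736 -0.0049  0.0139  0.044 ] ang 2.742 ev [0.004  0.0126] zmax 0.1476
side 126 [335. 203.] mean [ 0.5269 -0.1204  0.1413] rect [ 0.5261 -0.1228  0.0176  0.0431] ang 2.854 ev [0.0048 0.0124] zmax 0.1482
side 131 [287. 211.] mean [ 0.6547 -0.063   0.1413] rect [ 0.6549 -0.0643  0.0432  0.0186] ang 0.105 ev [0.0045 0.0129] zmax 0.1462
side 136 [348. 237.] mean [ 0.4726 -0.0028  0.1411] rect [ 0.4727 -0.0055  0.0186  0.0434] ang 2.762 ev [0.0044 0.0126] zmax 0.1474
side 146 [297. 246.] mean [0.5997 0.0549 0.1413] rect [0.6003 0.0531 0.0425 0.0177] ang 0.054 ev [0.0047 0.0124] zmax 0.1468
```

View pics/topc.png

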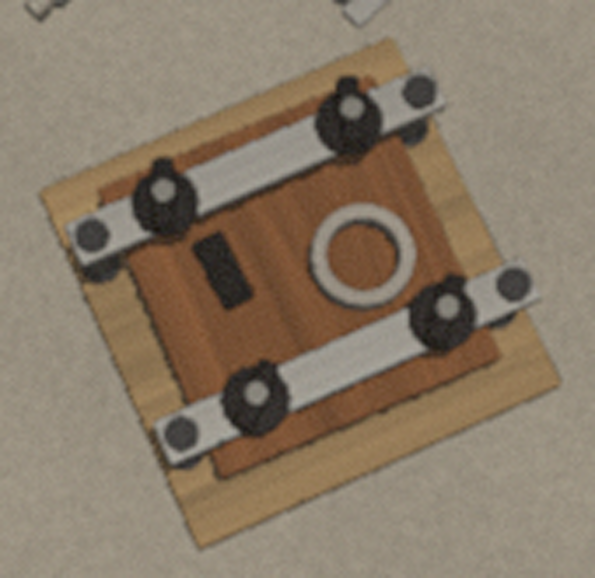

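```bash
cat > h.py <<'E'
from rig import *
import numpy as np
KN={'A':(.6546,-.0652,.113),'B':(.6009,.0524,.035),'C':(.5269,-.1231,2.848),'D':(.4733,-.0051,2.752)}
ZG,ZH=.141,.185
def R(a): c,s=np.cos(a),np.sin(a); return np.array([[c,s,0],[s,-c,0],[0,0,-1.]])
def yaw(): r=sense()["tcp_rot"]; return np.arctan2(r[1,0],r[0,0])
def tau(n=5):
    v=[]
    for _ in range(n): v.append(sense()["ft_torque"][2]); sleep(.01)
    return float(np.mean(v))
def approach(k,ang=None,lo=-2.6,hi=.6):
    x,y,a=KN[k]; a=a if ang is None else ang
    c=[]
    for b in(a,a+np.pi):
        q=inverse_kinematics([x,y,ZH],R(b))
        if q is not None: c.append((q[6],b,q))
    print(k,"cands",[(round(float(i[0]),2),round(float(i[1]),2)) for i in c])
    ok=[i for i in c if lo<=i[0]<=hi] or c
    q7,b,q=min(ok,key=lambda i:i[0]); move_joints(q); move_l([x,y,ZG],R(b))
def grip(): command_gripper(.0,80)
def turn(d):
    global QT
    q=np.array(QT if QT is not None else sense()["joint_pos"]); q[6]+=d; QT=q; move_joints(q)
QT=None
def reset():
    global QT; QT=None
def release():
    reset(); command_gripper(.04); p=sense()["position"].copy(); p[2]=ZH; move_l(p,feed=.2)
def st(tag=""):
    s=sense(); print(tag,"t%.2f q7 %.3f yaw %.3f gap %.4f gf %.0f tz %.3f F %s"%(s["time_s"],s["joint_pos"][6],yaw(),s["finger_gap"],s["gripper_force"],s["ft_torque"][2],s["wrist_force"].round(1)))
E
python3 - <<'E'
from h import *
st("start"); command_gripper(.04); st("gr"); approach('A'); st("down"); print(tau()); grip(); st("grip"); print(sense()["position"])
for i in range(3):
    turn(.06); st("turn"); print(tau())
E
```

```text
start t0.10 q7 -0.082 yaw 0.272 gap 0.0853 gf 0 tz 0.013 F [-0.3  0.8  0.2]
gr t0.61 q7 -0.082 yaw 0.272 gap 0.0397 gf 0 tz -0.044 F [-0.4  0.1  1.2]
A cands [(-1.61, 0.11), (1.32, 3.25)]
down t3.72 q7 -1.632 yaw 0.112 gap 0.0399 gf 0 tz 0.054 F [ 0.2 -0.2  0.3]
0.01952242263158979
grip t4.11 q7 -1.632 yaw 0.114 gap 0.0129 gf 78 tz 0.275 F [-1.2  0.2  5.3]
[ 0.65538529 -0.06506283  0.14251276]
turn t4.36 q7 -1.573 yaw 0.172 gap 0.0124 gf 79 tz 0.032 F [-0.3 -0.1  0.8]
-0.012484320926346291
turn t4.65 q7 -1.514 yaw 0.232 gap 0.0125 gf 79 tz -0.025 F [-1.   0.4 -0.3]
-0.07324554687325949
turn t4.94 q7 -1.454 yaw 0.292 gap 0.0126 gf 79 tz -0.060 F [-1.   1.1  1.4]
-0.0757026539870543
```

```bash
sed -i 's/lo=-2.6,hi=.6/lo=-.6,hi=2.6/; s/min(ok,key/max(ok,key/; s/q\[6\]+=d/q[6]-=d/' h.py
python3 - <<'E'
from h import *
a=yaw(); release(); KN['A']=(.6548,-.0651,a); approach('A'); st("down"); b=tau(); print(b); grip(); st("grip")
for i in range(8):
    turn(.06); print(round(tau(),3),end=' '); st("turn")
E
```

```text
A cands [(-1.43, 0.29), (1.33, 3.43)]
down t8.52 q7 1.303 yaw -2.849 gap 0.0402 gf 0 tz -0.048 F [0.2 0.8 0.5]
-0.017355035180906735
grip t8.91 q7 1.304 yaw -2.849 gap 0.0126 gf 79 tz 0.330 F [-0.3 -0.9  5. ]
0.017 turn t9.20 q7 1.245 yaw -2.908 gap 0.0126 gf 79 tz -0.012 F [-0.3  0.3 -0.3]
0.051 turn t9.49 q7 1.185 yaw -2.967 gap 0.0123 gf 79 tz 0.039 F [-0.  -0.9  0.7]
0.083 turn t9.78 q7 1.125 yaw -3.027 gap 0.0128 gf 79 tz 0.029 F [-0.2 -0.8  1.2]
0.04 turn t10.07 q7 1.065 yaw -3.087 gap 0.0124 gf 79 tz 0.042 F [-0.1 -0.9  2. ]
0.085 turn t10.37 q7 1.005 yaw 3.136 gap 0.0129 gf 79 tz 0.117 F [-1.3 -1.2  2. ]
0.046 turn t10.66 q7 0.945 yaw 3.076 gap 0.0124 gf 79 tz 0.084 F [-0.1 -0.3  1.8]
0.086 turn t10.95 q7 0.885 yaw 3.016 gap 0.0125 gf 79 tz 0.121 F [-0.3 -1.4  2.2]
0.049 turn t11.24 q7 0.825 yaw 2.956 gap 0.0122 gf 79 tz 0.107 F [-0.2 -1.   2. ]
```

Run:
```python
from h import *
def ser(t):
    v=[]
    for _ in range(8): v.append(round(float(sense()["ft_torque"][2]),3)); sleep(.02)
    s=sense(); print(t,v,"qt %.4f q %.4f t %.2f eff %.3f"%(QT_(),s["joint_pos"][6],s["time_s"],s["joint_efforts"][6]))
import h
QT_=lambda: h.QT[6] if h.QT is not None else 9
ser("now")
for d in(-.01,-.01,-.02,.02,.02,.06): turn(d); ser(d)
```

```text
now [0.107, 0.096, 0.073, 0.149, 0.152, 0.093, 0.18, 0.147] qt 9.0000 q 0.8248 t 11.38 eff -0.139
-0.01 [-0.34, -0.394, -0.367, -0.36, -0.366, -0.413, -0.365, -0.409] qt 0.8348 q 0.8346 t 11.76 eff 0.383
-0.01 [-0.369, -0.368, -0.307, -0.39, -0.427, -0.371, -0.409, -0.314] qt 0.8448 q 0.8448 t 12.14 eff 0.372
-0.02 [-0.271, -0.33, -0.306, -0.299, -0.282, -0.34, -0.297, -0.309] qt 0.8648 q 0.8648 t 12.53 eff 0.285
0.02 [0.309, 0.341, 0.362, 0.367, 0.406, 0.396, 0.352, 0.407] qt 0.8448 q 0.8456 t 12.91 eff -0.396
0.02 [0.344, 0.282, 0.326, 0.293, 0.358, 0.308, 0.303, 0.391] qt 0.8248 q 0.8250 t 13.29 eff -0.339
0.06 [0.006, 0.014, 0.022, 0.039, 0.045, 0.061, 0.078, 0.044] qt 0.7648 q 0.7653 t 13.68 eff -0.032
```

```bash
cat >> h.py <<'E'
import json,os
def eff(): sleep(.02); return -float(sense()["joint_efforts"][6])
def measure():
    turn(-.015); a=eff(); turn(.015); b=eff(); L=(a+b)/2
    s=sense(); print("  t%.2f yaw %.3f q7 %.3f back %.3f fwd %.3f L %.3f"%(s["time_s"],yaw(),s["joint_pos"][6],a,b,L)); return L
def tighten(k,target,step=.25,tmin=.02):
    L=measure()
    while target-L>tmin+.01:
        if sense()["joint_pos"][6]<-2.3: print("out of turn"); break
        turn(float(np.clip((target-L)/.33,.03,step)) if L>.04 else step); L=measure()
    f=json.load(open("st.json")) if os.path.exists("st.json") else {}
    f[k]=[float(yaw()),L]; json.dump(f,open("st.json","w"))
def goto(k,lo=-.5,hi=2.5):
    x,y,a=KN[k]
    if os.path.exists("st.json"): a=json.load(open("st.json")).get(k,[a])[0]
    q0=sense()["joint_pos"]; c=[]
    for b in(a,a+np.pi):
        q=inverse_kinematics([x,y,ZH],R(b))
        if q is not None and lo<q[6]<hi: c.append((abs(q[6]-q0[6]),b,q))
    _,b,q=min(c,key=lambda i:i[0])
    try: move_l([x,y,ZH],R(b),feed=.2)
    except Unreachable as e: print("movel failed",e); move_joints(q)
    move_l([x,y,ZG],R(b)); grip(); st(k)
E
sed -i 's/ZG,ZH=.141,.185/ZG,ZH=.141,.175/' h.py
python3 - <<'E'
from h import *
tighten('A',.11); release(); st("rel"); goto('D'); measure()
E
```

```text
t14.21 yaw 2.897 q7 0.766 back -0.347 fwd 0.327 L -0.010
  t15.09 yaw 2.647 q7 0.516 back -0.307 fwd 0.370 L 0.031
  t15.97 yaw 2.397 q7 0.266 back -0.270 fwd 0.404 L 0.067
  t16.77 yaw 2.268 q7 0.137 back -0.255 fwd 0.357 L 0.051
  t17.59 yaw 2.090 q7 -0.041 back -0.227 fwd 0.403 L 0.088
rel t18.29 q7 -0.022 yaw 2.086 gap 0.0400 gf 0 tz 0.083 F [ 0.2  0.3 -0.1]
D t20.12 q7 0.384 yaw 2.752 gap 0.0126 gf 78 tz -0.097 F [-0.5  0.1  5.7]
  t20.66 yaw 2.753 q7 0.385 back -0.381 fwd 0.309 L -0.036
```

```bash
sed -i 's/turn(-.015); a=eff(); turn(.015)/turn(-.024); a=eff(); turn(.024)/' h.py
python3 - <<'E'
from h import *
import cv2
p,d=camera("top"); c=camera_params("top");K=c["K"]
v,u=np.mgrid[:480,:640]; P=np.stack([(u-K[0,2])/K[0,0]*d,(v-K[1,2])/K[1,1]*d,d],-1)@c["rotation"].T+c["position"]
x,y,_=KN['A']; m=(d>0)&(P[...,2]>.132)&(P[...,2]<.15)&(np.hypot(P[...,0]-x,P[...,1]-y)<.03); t=P[m][:,:2]
if len(t)>9:
    e,V=np.linalg.eigh(np.cov(t.T)); print("A wing",len(t),np.arctan2(V[1,1],V[0,1])%np.pi)
measure()
for i in range(3): turn(.15); L=measure()
E
```

```text
A wing 130 2.104222312740698
  t21.24 yaw 2.754 q7 0.386 back -0.290 fwd 0.282 L -0.004
  t22.04 yaw 2.605 q7 0.237 back -0.255 fwd 0.343 L 0.044
  t22.84 yaw 2.455 q7 0.087 back -0.233 fwd 0.361 L 0.064
  t23.64 yaw 2.305 q7 -0.063 back -0.191 fwd 0.404 L 0.107
```

Run:
```python
from h import *
f=json.load(open("st.json")); f['D']=[float(yaw()),.11]; json.dump(f,open("st.json","w"))
release(); goto('B'); tighten('B',.11,step=.22); release(); goto('C'); tighten('C',.11,step=.22); release(); st('end')
```

```text
B t26.09 q7 0.704 yaw -3.106 gap 0.0123 gf 79 tz 0.111 F [0.5 0.5 4.2]
  t26.62 yaw -3.105 q7 0.705 back -0.289 fwd 0.289 L 0.000
  t27.48 yaw 2.959 q7 0.486 back -0.238 fwd 0.340 L 0.051
  t28.31 yaw 2.781 q7 0.307 back -0.231 fwd 0.344 L 0.056
  t29.12 yaw 2.619 q7 0.145 back -0.231 fwd 0.344 L 0.057
  t29.93 yaw 2.457 q7 -0.016 back -0.215 fwd 0.357 L 0.071
  t30.71 yaw 2.339 q7 -0.135 back -0.189 fwd 0.384 L 0.097
C t33.24 q7 0.663 yaw 2.848 gap 0.0126 gf 78 tz 0.127 F [-0.2 -1.   6.1]
  t33.77 yaw 2.849 q7 0.664 back -0.314 fwd 0.284 L -0.015
  t34.63 yaw 2.630 q7 0.444 back -0.244 fwd 0.342 L 0.049
  t35.47 yaw 2.446 q7 0.260 back -0.221 fwd 0.361 L 0.070
  t36.25 yaw 2.324 q7 0.139 back -0.192 fwd 0.391 L 0.100
end t36.95 q7 0.187 yaw 2.322 gap 0.0398 gf 0 tz 0.009 F [ 0.3 -0.4  0.4]
```

Run:
```python
from h import *
goto('A',lo=-1.8); measure(); measure()
```

```text
A t38.52 q7 -0.085 yaw 2.090 gap 0.0126 gf 79 tz 0.387 F [-0.9 -1.3  5.1]
  t39.06 yaw 2.092 q7 -0.084 back -0.170 fwd 0.427 L 0.128
  t39.59 yaw 2.092 q7 -0.084 back -0.164 fwd 0.424 L 0.130
```

Run:
```python
from h import *
release(); goto('B',lo=-1.5); measure(); turn(.12); measure(); turn(.4); measure(); turn(.2); measure()
```

```text
B t41.82 q7 -0.086 yaw 2.339 gap 0.0127 gf 79 tz 0.267 F [ 0.1 -0.8  4.2]
  t42.35 yaw 2.340 q7 -0.085 back -0.256 fwd 0.337 L 0.041
  t43.13 yaw 2.221 q7 -0.205 back -0.167 fwd 0.419 L 0.126
  t44.13 yaw 1.822 q7 -0.604 back -0.063 fwd 0.491 L 0.214
  t44.98 yaw 1.622 q7 -0.804 back -0.041 fwd 0.561 L 0.260
```

Run:
```python
from h import *
turn(.13); measure(); h_=sense()["position"]; command_gripper(.025); grip(); reset(); measure()
```

```text
t45.76 yaw 1.495 q7 -0.931 back 0.072 fwd 0.641 L 0.357
  t46.82 yaw 1.495 q7 -0.932 back 0.054 fwd 0.669 L 0.362
```

Run:
```python
from h import *
release(); goto('C',lo=-1.5); L=measure(); N=(L/.005+12)/2; d=np.clip((65-N)/66,.6,.85); print(N,d); turn(d-.2); measure(); turn(.1); turn(.1); measure()
```

```text
C t49.34 q7 0.141 yaw 2.325 gap 0.0126 gf 78 tz 0.299 F [-1.7 -1.2  5.2]
  t49.88 yaw 2.326 q7 0.142 back -0.250 fwd 0.338 L 0.044
10.378685262054205 0.8275956778476635
  t51.06 yaw 1.699 q7 -0.485 back -0.016 fwd 0.589 L 0.286
  t52.09 yaw 1.501 q7 -0.683 back 0.037 fwd 0.640 L 0.338
```

Run:
```python
from h import *
release(); goto('A',lo=-1.5); L=measure(); N=L/.005; d=np.clip((64-N)/66,.45,.75); print(N,d); turn(d-.2); measure(); turn(.1); turn(.1); measure()
```

```text
A t54.37 q7 -0.165 yaw 2.091 gap 0.0129 gf 79 tz 0.396 F [-1.5 -1.6  4.9]
  t54.90 yaw 2.092 q7 -0.164 back -0.162 fwd 0.422 L 0.130
26.080219075083733 0.5745421352260041
  t55.88 yaw 1.718 q7 -0.538 back -0.022 fwd 0.623 L 0.301
  t56.92 yaw 1.520 q7 -0.736 back 0.058 fwd 0.606 L 0.332
```

Run:
```python
from h import *
release(); goto('D',lo=-1.5); L=measure(); N=(L/.005+13)/2; d=np.clip((64-N)/66,.6,.85); print(N,d); turn(d-.2); measure(); turn(.1); turn(.1); measure()
```

```text
D t59.45 q7 -0.083 yaw 2.305 gap 0.0125 gf 78 tz 0.169 F [-0.9 -0.1  4.9]
  t59.98 yaw 2.307 q7 -0.082 back -0.260 fwd 0.346 L 0.043
10.828465089201927 0.8056293168302738
  t61.15 yaw 1.702 q7 -0.687 back -0.042 fwd 0.531 L 0.245
  t62.18 yaw 1.502 q7 -0.886 back -0.012 fwd 0.583 L 0.286
```

Run:
```python
from h import *
release(); p=sense()["position"].copy(); p[2]=.25; move_l(p,feed=.2); st("end"); print(finish_job())
```

```text
end t63.41 q7 -0.642 yaw 1.499 gap 0.0402 gf 0 tz 0.035 F [ 0.4  0.  -0.7]
the job is handed in; nothing more can be done
None
```

I tightened all four knobs in two diagonal rounds to roughly 57–72 N each by feel, let go of the press, and handed the job in at about 63 s; the verdict wasn't shown. One slip: I first turned the far-right knob 0.18 rad anticlockwise before correcting.

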